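Close the telescopic stop on the tube rack by one hole

TASK

Two identical rack nests stand on the laboratory bench; only one of them holds a tube rack. On that nest, press the sprung thumb button down, slide the telescopic stop towards the rack and let the button pop up in the next hole, so that the stop is locked one hole closer. Do not shove the rack, and let go when it is locked.

Things in the scene. Friction and masses are not known exactly. Their poses are not given: they have to be found in the camera images.
- nest_thumb (a point): Thumb button on the nest with the rack: centre of its grey saddle's upper face, where a fingertip presses; 69 mm above the table when up. Saddle 50 mm along the slide x 34 across; a 15 mm high cross lip at each end leaves a pocket 40 mm long, open at the sides, for a shut gripper's tips; pushing a lip pushes the slide. x points level along the slide to the rack, z up. Moves with both joints.
- nest_slide (a joint): Travel of the telescopic inner tube and its white end paddle, m: 0 at the start, positive towards the rack, stops at -0.037 and 0.037. The fixed aluminium outer tube (40 mm wide, top 50 mm above the table) has a top slot with three 24 mm holes at -0.035, 0, 0.035; the button's 18 mm round shoulder has 3 mm play either way in each. Drag about 1 N when free.
- nest_button (a joint): How far the button is pressed, m: 0 popped up (locked in a hole), 0.010 fully down; spring 4 N rising to 6 N. Pressed beyond 0.007 it frees the slide. From 6 mm of slide its shoulder is caught under the tube wall, so it stays down when let go, and pops up by itself at the next hole unless held down.
- rack: Blue and white tube rack loose in the nest, 80 mm along the slide x 64 across x 50 high, capped tubes to 68 mm; 0.5 kg, foot 8 mm above the table. Origin: centre of its underside; x away from the stop. With the stop one hole closer a 7 mm gap remains. A like nest without a rack (maybe a vial in it) stands beside it, nearer to or farther from the robot.
Things that resemble listed ones, but are neither listed nor needed, are in the scene too. There is more than one size of the rack; the one meant has the size given above.

How it is judged:
By the outcome, as a careful person would: the job done as asked, in the order asked, and still so for the second after the job is handed in, with the robot touching nothing.
It also fails if it takes over 32 s, if anything falls off the work surface, if the arm or the gripper's body presses on something with over 40 N, if the wrist force passes 120 N, or if a joint passes its speed limit or range.

ROBOT

A 7-joint arm with a two-finger parallel gripper is mounted at the origin on the work surface. World frame = base frame: x ahead of the robot, y to its left, z up, the work surface at z = 0. Lengths are in m, angles in degrees, forces in N, time in s.
With the tool pointing down it reaches from about 0.425 to 0.875 m from the base axis. Payload 4.7 kg.
Tool frame: the origin (TCP) lies between the finger pads; the fingertips stand 22 mm ahead of it and the grasp point (between the pads) lies 3 mm ahead of it (env.tip_reach is the distance from the TCP to the fingertips, in m); z points along the fingers, y is the line along which they close (so a half turn about z gives the same grasp; the last joint's range is limited). The gripper opens to 87 mm and grips with 3 to 60 N. Pads are 19 mm wide; open, the fingers measure 117 mm over their backs; the gripper's body (75 mm by 190 mm) begins 51 mm behind the grasp point.
Start: joints at [-72.302, 18.392, -4.016, 83.108, 1.295, 78.541, -3.26], TCP at [0.189, 0.622, 0.218] pointing down, gripper open.
Joint ranges: [-163.93, 163.93], [-17.29, 119.83], [-79.2, 71.16], [3.27, 140.29], [-89.18, 269.18], [5.43, 117.66], [-154.24, 154.24]. Speed limits (degrees/s): [147.25, 147.25, 180, 180, 180, 180, 180].

INTERFACE

Orientations are given as [roll, pitch, yaw] about the fixed x, y, z axes, in that order (R = Rz(yaw) Ry(pitch) Rx(roll)).
In Python, from cell import env gives the robot as it stands.
- The arm moves only by the shell command python3 -m creep 'ROWS' [FORCE]. ROWS is JSON, one flat list of numbers, 7 for each row, row after row: the finger opening in mm, from 0 to 87, then the shift along the tool's x, y, z in units of 30 mm (1.0 is 30 mm), then the turn, a rotation vector about the tool's x, y, z in units of 6 degrees (1.0 is 6 degrees). A call has 1 to 12 rows; each row is the pose to reach, as a shift and turn from the pose commanded when the call began, along the tool's axes at that moment; what a row does not reach only later rows make up. A row lasts 1/10 s, in which the tool goes at most 50 mm and 8.59 degrees, less where a joint would pass 70% of its speed; a pose out of reach is approached as far as the arm can. A call with a gripper value outside its range is refused whole. The fingers move at their own pace and stop on an object; FORCE is the grip in N (left out, the last holds). Time passes only in rows, so rows that repeat a pose let the fingers close. It gives the time, the measured TCP pose, the force, the opening and the grip force at its end, in the units of the state.
- env.get_obs(): the state, without advancing time (a new reading comes with each control period).
- env.read_camera(name): name is "side" or "top"; returns a dict with "color" (384x512x3 uint8, red, green, blue), "depth" (384x512 float32, m along the optical axis (not along the pixel's ray), 0 where there is no reading), "fovy" (degrees; the focal length in pixels is half the picture's height over the tangent of half this angle, whatever the lens; pixels are square), "cx", "cy" (the principal point, pixels), "D" ([k1, k2, p1, p2, k3] as OpenCV has them; the pictures are not rectified), "R" (3x3) and "t" (3): a world point X has camera coordinates R X + t. Camera axes: x right, y down, z forward; pixel columns grow to the right and rows downward; lengths in m; the calibration is good to about 2 mm. A picture is of the moment at which its call begins.
- env.sign_off(): hands the job in; it is judged then, once.
The state is a dict: "time_s": time; "qpos": joint angles; "joint_velocities": joint speeds; "effort": joint torques, N m; "tool_pos": TCP position; "tool_rot": TCP orientation; "force": force on the tool from outside, world axes, zero at the start; "wrist_torque": the same for the moment, N m; "grip_width": finger opening in m; "grasp_force": force on a finger pad.
Only numpy, scipy, OpenCV 4.12 (cv2) and the standard library are available. Lean on these libraries where they do the work, as an engineer would, in place of code of your own. Each camera call takes 0.05 s, during which the arm holds its last target. There are 200 camera calls.

## Working session

There is one attempt and no reset: what is moved stays moved. The work goes in short steps, Python scripts to look and compute and a shell command to move; the robot and the scene stay as the last step left them, time stands still between calls to the robot, and variables do not carry over. Pictures are saved under pics/ and viewed, at most 10 in all, crops included, and the job is handed in when it is done.

```bash
mkdir -p pics; cat > h.py <<'E'
import numpy as np, cv2, pickle
from cell import env
def snap(n,f):
    c=env.read_camera(n); pickle.dump(c,open(f'pics/{f}.pkl','wb'))
    cv2.imwrite(f'pics/{f}.png',cv2.resize(c['color'][:,:,::-1],(768,576))); return c
def K(c):
    f=192/np.tan(np.radians(c['fovy'])/2); return np.array([[f,0,c['cx']],[0,f,c['cy']],[0,0,1.]])
def ray(c,u,v):
    p=cv2.undistortPoints(np.array([[[u,v]]],float),K(c),np.array(c['D'],float))[0,0]
    return np.array([p[0],p[1],1.])
def at(c,u,v):  # by depth
    d=np.median([x for x in c['depth'][int(v)-1:int(v)+2,int(u)-1:int(u)+2].ravel() if x>0])
    return np.array(c['R']).T@(ray(c,u,v)*d-np.array(c['t']))
def atz(c,u,v,z):
    R=np.array(c['R']);o=-R.T@np.array(c['t']);d=R.T@ray(c,u,v);return o+d*(z-o[2])/d[2]
E
python3 - <<'E'
from h import *
for n in('top','side'): snap(n,n+'1')
o=env.get_obs();print(o['tool_pos'],o['tool_rot'],o['force'],o['time_s'],env.tip_reach)
E
```

```text
[0.18875162 0.62147381 0.21697251] [-1.79902525e+02  3.82075401e-03  1.63111074e+02] [ 0.1303347  -0.3837425  -0.84864809] 0.1 0.022
```

View pics/top1.png

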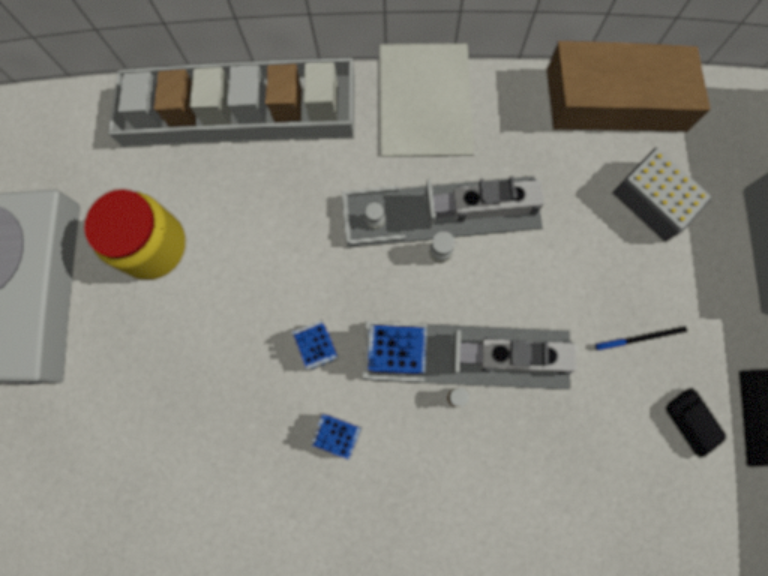

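View pics/side1.png

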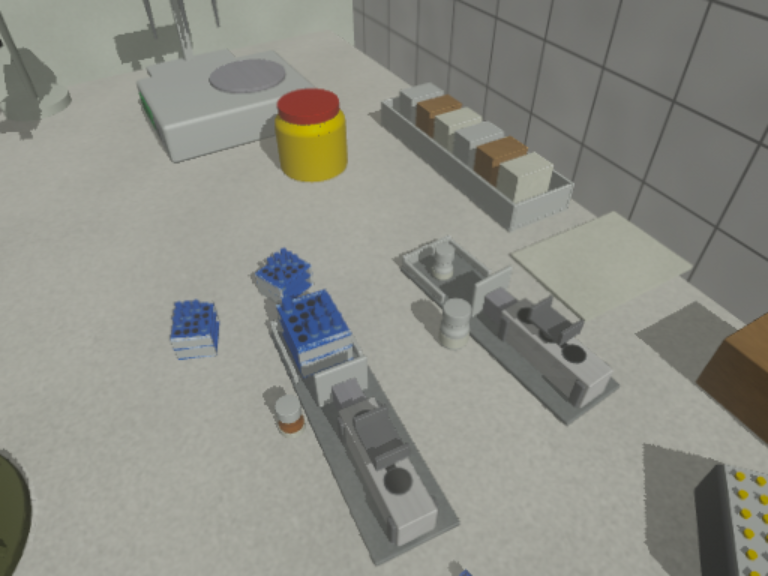

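The lower nest in the top view holds the large blue rack at (397,350), with its thumb saddle at about (527,352). These could be mistaken for the target:
- The upper nest's saddle at (497,192), whose nest holds only a vial at (374,212).
- The small racks at (316,345) and (337,437), and the yellow-capped rack at (662,190).

I choose the saddle at (527,352), and will check it in a close crop.

```bash
python3 - <<'E'
from h import *
c=pickle.load(open('pics/top1.pkl','rb'));s=pickle.load(open('pics/side1.pkl','rb'))
for n,u,v in[('saddle',527,352),('rack',397,350),('tubeend',560,356),('other',497,192),('paddle',459,350)]: print(n,at(c,u/1.5,v/1.5).round(4))
print('side saddle',at(s,380/1.5,437/1.5).round(4))
a=cv2.resize(c['color'][200:272,230:390,::-1],(800,360),interpolation=cv2.INTER_CUBIC)
b=cv2.resize(s['color'][240:370,200:310,::-1],(203,240),interpolation=cv2.INTER_CUBIC)
im=np.zeros((600,800,3),np.uint8);im[:360]=a;im[360:,:203]=b
cv2.imwrite('pics/crop1.png',im)
E
```

```text
saddle [ 0.4357 -0.1461  0.0697]
rack [0.443 0.035 0.057]
tubeend [ 0.4306 -0.1984  0.0504]
other [ 0.6724 -0.1168  0.0694]
paddle [ 0.4407 -0.0514  0.0663]
side saddle [ 0.435  -0.1438  0.0689]
```

View pics/crop1.png

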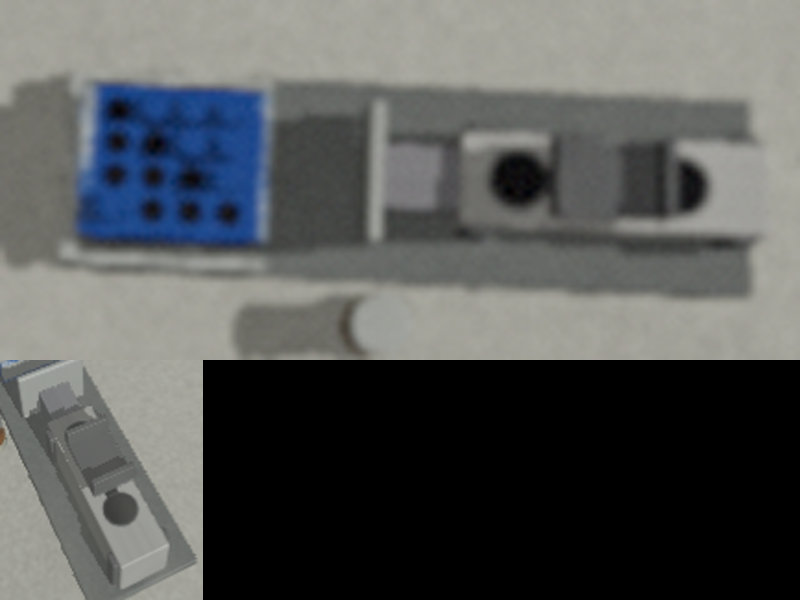

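```bash
python3 - <<'E'
from h import *
for n,(u0,u1,v0,v1) in {'top1':(335,370,218,255),'side1':(225,290,255,335)}.items():
    c=pickle.load(open(f'pics/{n}.pkl','rb'))
    P=np.array([at(c,u,v) for v in range(v0,v1) for u in range(u0,u1)])
    P=P[(abs(P[:,0]-.436)<.03)&(abs(P[:,1]+.146)<.04)]
    a=np.radians(90-0);
    for lo,hi in((.062,.074),(.079,.09)):
        Q=P[(P[:,2]>lo)&(P[:,2]<hi)]; print(n,lo,len(Q),Q.mean(0).round(4),np.percentile(Q,3,0).round(4),np.percentile(Q,97,0).round(4))
        if lo>.07:
            for m in(Q[:,1]>-.146,Q[:,1]<=-.146):
                if m.any(): print('  lip',m.sum(),Q[m].mean(0).round(4))
c=pickle.load(open('pics/top1.pkl','rb'))
# slide axis: outer base edges (z~0.0) & tube edges from crop1
f=lambda x,y,z:atz(c,230+x/5,200+y/5,z)
for p,q,z in(((270,262),(745,295),.005),((275,85),(745,102),.005),((465,228),(755,237),.05)):
    d=f(*p,z)-f(*q,z);print('axis yaw',np.degrees(np.arctan2(d[1],d[0])).round(2),f(*p,z).round(4),f(*q,z).round(4))
d=at(c,397/1.5,350/1.5)-at(c,565/1.5,356/1.5);print(np.degrees(np.arctan2(d[1],d[0])))
print('centre px',f(617,178,.075).round(4))
E
```

```text
top1 0.062 303 [ 0.4341 -0.1472  0.0692] [ 0.4184 -0.1664  0.0677] [ 0.4499 -0.1224  0.0706]
top1 0.079 90 [ 0.4333 -0.1488  0.0831] [ 0.4188 -0.1717  0.0794] [ 0.4485 -0.1216  0.0849]
  lip 40 [ 0.4338 -0.124   0.0826]
  lip 50 [ 0.4329 -0.1687  0.0835]
side1 0.062 647 [ 0.4334 -0.1455  0.0692] [ 0.4171 -0.1717  0.0664] [ 0.4504 -0.1261  0.0727]
side1 0.079 233 [ 0.4341 -0.1484  0.0827] [ 0.4181 -0.1721  0.0794] [ 0.4501 -0.122   0.0844]
  lip 110 [ 0.4356 -0.1247  0.0828]
  lip 123 [ 0.4328 -0.1697  0.0826]
axis yaw 84.8 [ 0.4045 -0.0078  0.005 ] [ 0.385 -0.222  0.005]
axis yaw 86.86 [ 0.4845 -0.0121  0.005 ] [ 0.4726 -0.2279  0.005 ]
axis yaw 86.92 [ 0.4154 -0.0887  0.05  ] [ 0.4087 -0.2139  0.05  ]
87.0035954701399
centre px [ 0.4332 -0.1491  0.075 ]
```

```bash
cat >> h.py <<'E'
from scipy.spatial.transform import Rotation as Ro
def go(p,yaw,cur=None):
    o=env.get_obs()
    p0,r0=(o['tool_pos'],o['tool_rot']) if cur is None else cur
    A=Ro.from_euler('xyz',r0,degrees=True);B=Ro.from_euler('xyz',[180,0,yaw],degrees=True)
    print('shift',(A.inv().apply(np.array(p)-p0)/.03).round(3),'turn',(np.degrees((A.inv()*B).as_rotvec())/6).round(2))
E
python3 - <<'E'
from h import *
c=pickle.load(open('pics/top1.pkl','rb'))
print('jar',at(c,80,148).round(3),'scale',at(c,20,190).round(3))
go([.5,.3,.22],130)
go([.434,-.147,.16],86.7,([.5,.3,.22],[180,0,130]))
E
```

```text
jar [0.622 0.424 0.12 ] scale [0.543 0.586 0.076]
shift [-13.041  -7.24   -0.088] turn [-0.02  0.01  5.52]
shift [-10.    -11.263   2.   ] turn [ 0.   -0.    7.22]
```

```bash
python3 -m creep '[0,-13,-7.25,0,0,0,5.5, 0,-13,-7.25,0,0,0,5.5, 0,-13,-7.25,0,0,0,5.5, 0,-13,-7.25,0,0,0,5.5, 0,-13,-7.25,0,0,0,5.5, 0,-13,-7.25,0,0,0,5.5, 0,-13,-7.25,0,0,0,5.5, 0,-13,-7.25,0,0,0,5.5, 0,-13,-7.25,0,0,0,5.5, 0,-13,-7.25,0,0,0,5.5, 0,-13,-7.25,0,0,0,5.5, 0,-13,-7.25,0,0,0,5.5]' 20; python3 -c "
from h import *
go([.434,-.147,.16],86.7)"
```

```text
time_s: 1.3
tool_pos: [0.4976, 0.3019, 0.2175]
tool_rot: [-180.0, -0.1, 130.2]
force: [0.2, 0.1, 0.1]
grip_width: 0.0029
grasp_force: 0.0
shift [-10.057 -11.282   1.914] turn [-0.01 -0.01  7.26]
```

```bash
python3 -m creep '[0,-10,-11.3,1.9,0,0,7.25, 0,-10,-11.3,1.9,0,0,7.25, 0,-10,-11.3,1.9,0,0,7.25, 0,-10,-11.3,1.9,0,0,7.25, 0,-10,-11.3,1.9,0,0,7.25, 0,-10,-11.3,1.9,0,0,7.25, 0,-10,-11.3,1.9,0,0,7.25, 0,-10,-11.3,1.9,0,0,7.25, 0,-10,-11.3,1.9,0,0,7.25, 0,-10,-11.3,1.9,0,0,7.25, 0,-10,-11.3,1.9,0,0,7.25, 0,-10,-11.3,1.9,0,0,7.25]'; python3 -c "
from h import *
snap('side','side2')
print(env.get_obs()['qpos'],env.get_obs()['grip_width'])
go([.434,-.147,.1],86.7)"
```

```text
time_s: 2.5
tool_pos: [0.4335, -0.1448, 0.161]
tool_rot: [180.0, -0.0, 86.8]
force: [0.3, -0.1, 0.8]
grip_width: 0.0009
grasp_force: 0.0
[-26.73999098  -5.63095739  40.21548073 114.89085832   3.84376069
  69.45184152   8.84913198] 0.0007159931972686093
shift [-0.077  0.017  2.035] turn [ 0.   -0.01  0.03]
```

View pics/side2.png

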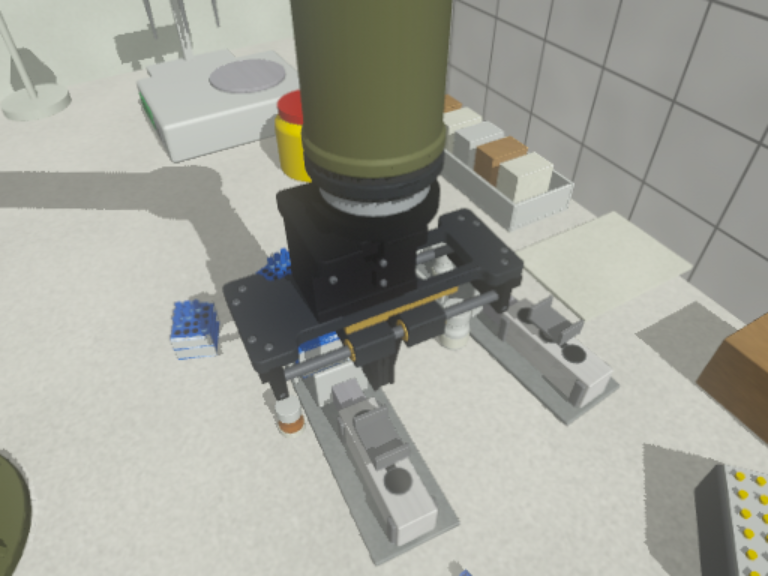

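The gripper is shut and hangs above the target nest, with the fingers at about (385,375) and the saddle at (380,430) in view. Next I lower the tips into the pocket, a little towards the front lip.

```bash
python3 -m creep '[0,0.13,0.02,0.5,0,0,0, 0,0.13,0.02,1.2,0,0,0, 0,0.13,0.02,1.6,0,0,0, 0,0.13,0.02,1.9,0,0,0, 0,0.13,0.02,2.05,0,0,0, 0,0.13,0.02,2.2,0,0,0, 0,0.13,0.02,2.2,0,0,0, 0,0.13,0.02,2.2,0,0,0]'; python3 - <<'E'
from h import *
c=snap('side','side3')
cv2.imwrite('pics/side3c.png',cv2.resize(c['color'][215:375,180:330,::-1],(562,600),interpolation=cv2.INTER_CUBIC))
E
```

```text
time_s: 3.35
tool_pos: [0.434, -0.1436, 0.0953]
tool_rot: [180.0, -0.0, 86.6]
force: [0.3, -0.4, -0.3]
grip_width: 0.0002
grasp_force: 0.0
```

View pics/side3c.png

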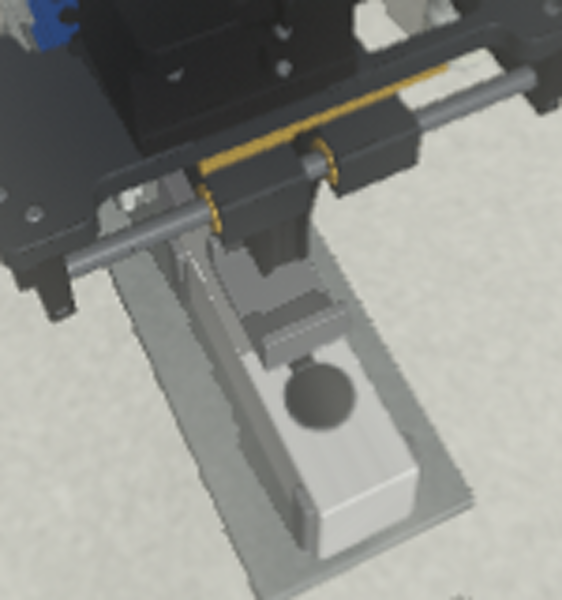

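The tips (about (285,265) in the crop) are inside the saddle pocket, clear of the rear lip at (310,335). Next I press.

```bash
python3 -m creep '[0,0.03,0,0.15,0,0,0, 0,0.03,0,0.25,0,0,0, 0,0.03,0,0.35,0,0,0, 0,0.03,0,0.43,0,0,0, 0,0.03,0,0.43,0,0,0, 0,0.03,0,0.43,0,0,0]'
```

```text
time_s: 4.0
tool_pos: [0.4337, -0.1426, 0.082]
tool_rot: [-180.0, 0.0, 86.6]
force: [0.4, -0.6, 0.9]
grip_width: 0.0003
grasp_force: 0.0
```

```bash
python3 -m creep '[0,0,0,0,0,0,0]'; python3 -m creep '[0,0,0,0.03,0,0,0,0,0,0,0.03,0,0,0]'; python3 - <<'E'
from h import *
c=snap('side','side4')
cv2.imwrite('pics/side4c.png',cv2.resize(c['color'][215:375,180:330,::-1],(562,600),interpolation=cv2.INTER_CUBIC))
E
```

```text
time_s: 4.1
tool_pos: [0.4339, -0.1426, 0.0822]
tool_rot: [180.0, -0.0, 86.6]
force: [0.2, -0.4, 0.2]
grip_width: 0.0001
grasp_force: 0.0
time_s: 4.3
tool_pos: [0.4338, -0.1425, 0.0811]
tool_rot: [180.0, -0.0, 86.6]
force: [-0.4, 0.6, 0.3]
grip_width: 0.0001
grasp_force: 0.0
```

View pics/side4c.png

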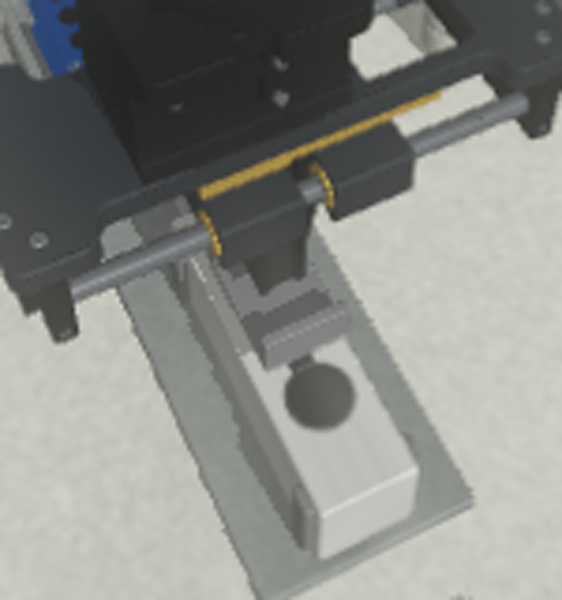

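The saddle at (310,335) has not moved and no force is felt, so the tips are still above it. I go down in small steps until I feel the spring.

```bash
for i in 1 2; do python3 -m creep '[0,0,0,0.06,0,0,0,0,0,0,0.12,0,0,0,0,0,0,0.12,0,0,0]' | egrep 'tool_pos|force: \['; done
```

```text
tool_pos: [0.4335, -0.1425, 0.0772]
force: [0.3, 0.3, -0.2]
tool_pos: [0.4335, -0.1425, 0.0736]
force: [-0.1, 0.5, -0.3]
```

```bash
python3 - <<'E'
from h import *
c=snap('side','side5');t=snap('top','top5')
a=cv2.resize(c['color'][215:345,200:310,::-1],(500,590),interpolation=cv2.INTER_CUBIC)
b=cv2.resize(t['color'][200:272,330:366,::-1],(300,590),interpolation=cv2.INTER_CUBIC)
cv2.imwrite('pics/c5.png',np.hstack([a,b]))
o=env.get_obs();print(o['force'],o['wrist_torque'],o['effort'])
p=pickle.load(open('pics/side1.pkl','rb'))
for u,v in((380,455),(385,467),(398,482)):
  print(at(p,u/1.5,v/1.5).round(4),at(c,u/1.5,v/1.5).round(4))
E
```

```text
[1.051883   0.96298971 0.25328074] [-0.11667569  0.04857351  0.0116904 ] [-3.64164400e-03 -2.08017451e+01  5.17598670e-01 -2.70342690e+01
 -4.83723439e-02  5.69104298e-02  1.97739508e-03]
[ 0.4225 -0.1662  0.082 ] [ 0.4222 -0.1668  0.0832]
[ 0.4246 -0.1714  0.0664] [ 0.4247 -0.1712  0.066 ]
[ 0.4316 -0.183   0.0506] [ 0.4315 -0.1832  0.051 ]
```

View pics/c5.png

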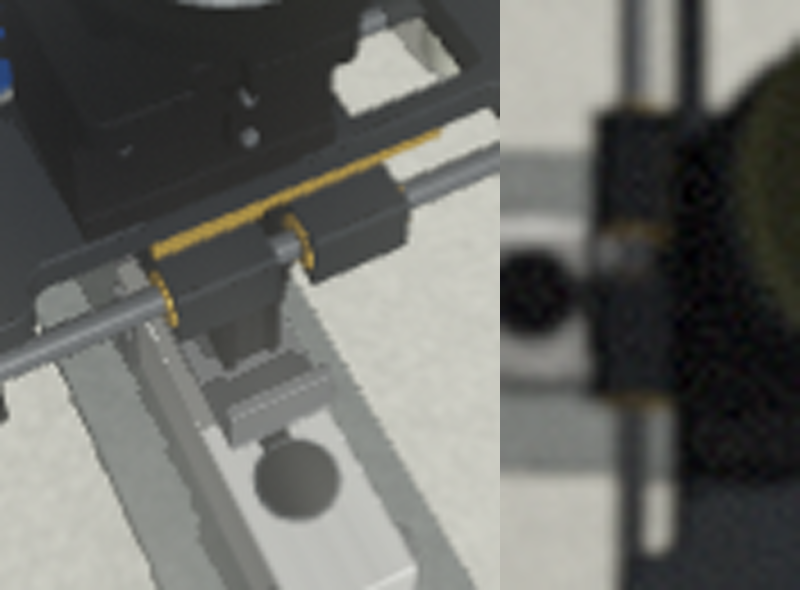

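```bash
python3 - <<'E'
from h import *
c=pickle.load(open('pics/side5.pkl','rb'))
for x,y in((230,345),(243,350),(243,360),(262,345),(243,372),(262,372),(275,385),(300,362)):
  print(x,y,at(c,200+x*.22,215+y*.2203).round(4), c['color'][int(215+y*.2203),int(200+x*.22)])
E
```

```text
230 345 [ 0.4256 -0.1535  0.0922] [71 71 68]
243 350 [ 0.4308 -0.1518  0.0823] [79 80 76]
243 360 [ 0.4324 -0.1489  0.0706] [105 105 104]
262 345 [ 0.4371 -0.1524  0.0808] [78 78 76]
243 372 [ 0.4311 -0.1511  0.068 ] [123 124 123]
262 372 [ 0.4361 -0.154   0.068 ] [97 98 96]
275 385 [ 0.4373 -0.1599  0.0684] [ 99 101  98]
300 362 [ 0.4479 -0.157   0.0684] [96 97 95]
```

The depth shows the actual tip bottoms at about z 0.078, higher than the nominal tool frame says. The saddle and slide are unmoved, so I carry on down by feel.

```bash
for i in 1 2 3; do python3 -m creep '[0,0,0,0.05,0,0,0,0,0,0,0.1,0,0,0,0,0,0,0.1,0,0,0]' | egrep 'tool_pos|force: \['; done
```

```text
tool_pos: [0.4336, -0.1425, 0.0707]
force: [0.9, -0.3, -0.6]
tool_pos: [0.4336, -0.1425, 0.0677]
force: [-0.5, 0.1, 0.4]
tool_pos: [0.4339, -0.1426, 0.0649]
force: [0.3, -0.0, 0.2]
```

```bash
for i in 1 2 3; do python3 -m creep '[0,0,0,0.05,0,0,0,0,0,0,0.1,0,0,0,0,0,0,0.1,0,0,0]' | egrep 'tool_pos|force: \['; done; python3 - <<'E'
from h import *
c=snap('side','side6')
a=cv2.resize(c['color'][215:345,200:310,::-1],(500,590),interpolation=cv2.INTER_CUBIC)
cv2.imwrite('pics/c6.png',a)
for u,v in((380,455),(385,467),(398,482)):
  print(at(c,u/1.5,v/1.5).round(4))
E
```

```text
tool_pos: [0.4339, -0.1426, 0.062]
force: [-0.2, 0.2, 3.9]
tool_pos: [0.4339, -0.1426, 0.0589]
force: [-1.3, 1.2, 5.1]
tool_pos: [0.4339, -0.1425, 0.056]
force: [-1.0, 0.6, 5.5]
[ 0.4283 -0.1555  0.0596]
[ 0.4248 -0.1711  0.0658]
[ 0.4317 -0.1829  0.0503]
```

View pics/c6.png

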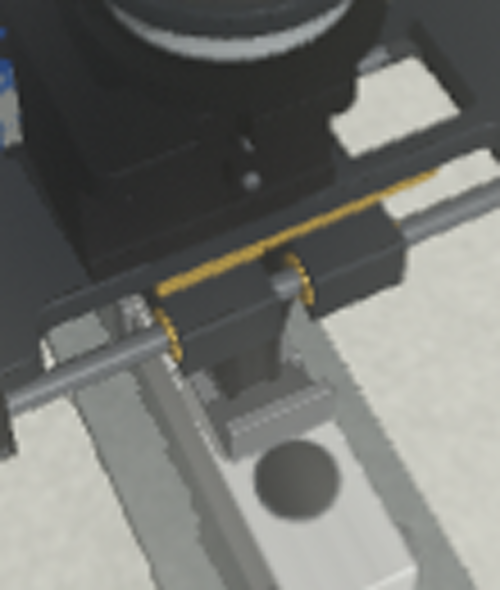

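The spring now pushes back with 5.5 N and the saddle top is at z≈0.060, so the button is about 9 mm down. I start the slide.

```bash
python3 -m creep '[0,0.1,0,0,0,0,0,0,0.2,0,0,0,0,0,0,0.3,0,0,0,0,0,0,0.4,0,0,0,0,0,0,0.5,0,0,0,0,0,0,0.6,0,0,0,0,0,0,0.7,0,0,0,0,0,0,0.7,0,0,0,0,0]'; cat >> h.py <<'E'
def lip(f):
    c=env.read_camera('side');pickle.dump(c,open(f'pics/{f}.pkl','wb'))
    P=np.array([at(c,u,v) for v in range(225,335) for u in range(215,295)])
    a=np.radians(86.7);ax=np.array([np.cos(a),np.sin(a)]);s=(P[:,:2]-[.434,-.147])@ax;w=(P[:,:2]-[.434,-.147])@[-ax[1],ax[0]]
    # above-tube surfaces behind the finger: rear end of saddle
    m=(abs(w)<.015)&(P[:,2]>.056)&(s<.06)&(s>-.05)
    i=np.argsort(s[m])[:40:4];print('rear end s',s[m][i].round(4),P[m][i,2].round(3))
E
python3 - <<'E'
from h import *
import h
for f in('side6',):
    c=pickle.load(open(f'pics/{f}.pkl','rb'));h.env=type('e',(),{'read_camera':lambda self,n:c})();lip('x')
from cell import env as e
h.env=e; lip('side7')
E
```

```text
time_s: 7.7
tool_pos: [0.4353, -0.1213, 0.0562]
tool_rot: [180.0, -0.0, 86.6]
force: [-0.7, 1.4, 5.4]
grip_width: 0.0003
grasp_force: 2.7
rear end s [-0.0334 -0.0333 -0.0333 -0.0332 -0.0332 -0.0331 -0.0331 -0.033  -0.033
 -0.033 ] [0.147 0.144 0.145 0.146 0.143 0.137 0.151 0.136 0.151 0.146]
rear end s [-0.0121 -0.0119 -0.0119 -0.0119 -0.0118 -0.0118 -0.0118 -0.0117 -0.0117
 -0.0117] [0.138 0.15  0.139 0.14  0.138 0.14  0.139 0.15  0.139 0.146]
```

```bash
sed -i 's/(P\[:,2\]>.056)/(P[:,2]>.056)\&(P[:,2]<.085)/; s/^def lip(f):/def lip(f,c=None):/; s/    c=env.read_camera(.side.);pickle/    c=c or env.read_camera("side");pickle/' h.py; python3 - <<'E'
from h import *
for f in('side1','side6','side7'): lip('x',pickle.load(open(f'pics/{f}.pkl','rb')))
E
```

```text
rear end s [-0.025  -0.0248 -0.0247 -0.0247 -0.0246 -0.0246 -0.0246 -0.0245 -0.0245
 -0.0245] [0.074 0.075 0.071 0.076 0.067 0.073 0.068 0.081 0.077 0.069]
rear end s [-0.0251 -0.0249 -0.0248 -0.0247 -0.0247 -0.0246 -0.0246 -0.0246 -0.0246
 -0.0245] [0.065 0.057 0.059 0.061 0.071 0.07  0.057 0.071 0.057 0.058]
rear end s [-0.0036 -0.0035 -0.0034 -0.0033 -0.0033 -0.0033 -0.0033 -0.0032 -0.0032
 -0.0032] [0.073 0.069 0.065 0.057 0.066 0.058 0.059 0.063 0.068 0.064]
```

The slide has followed the tip without slipping and is at +21.4 mm. I go another 13.5 mm to the hole, still pressing, then check before lifting.

```bash
python3 -m creep '[0,0.1,0,0,0,0,0,0,0.2,0,0,0,0,0,0,0.3,0,0,0,0,0,0,0.4,0,0,0,0,0,0,0.45,0,0,0,0,0,0,0.45,0,0,0,0,0]'; python3 -c "
from h import *
lip('side8')"
```

```text
time_s: 8.35
tool_pos: [0.4362, -0.108, 0.0562]
tool_rot: [180.0, -0.0, 86.6]
force: [-0.0, 0.7, 5.9]
grip_width: 0.0003
grasp_force: 2.7
rear end s [0.0098 0.01   0.01   0.0101 0.0102 0.0102 0.0103 0.0103 0.0103 0.0103] [0.061 0.068 0.075 0.058 0.074 0.066 0.073 0.064 0.062 0.067]
```

The slide is at +34.8 mm. I let the button rise, then lift clear.

```bash
python3 -m creep '[0,0,0,-0.1,0,0,0,0,0,0,-0.2,0,0,0,0,0,0,-0.3,0,0,0,0,0,0,-0.4,0,0,0,0,0,0,-0.6,0,0,0,0,0,0,-1,0,0,0,0,0,0,-2,0,0,0,0,0,0,-3,0,0,0,0,0,0,-3,0,0,0]'; python3 - <<'E'
from h import *
lip('side9')
c=pickle.load(open('pics/side9.pkl','rb'));t=snap('top','top9')
cv2.imwrite('pics/c9.png',cv2.resize(c['color'][180:375,150:330,::-1],(554,600),interpolation=cv2.INTER_CUBIC))
P=np.array([at(c,u,v) for v in range(225,335) for u in range(215,295)])
Q=P[(abs(P[:,0]-.436)<.014)&(abs(P[:,1]+.112)<.016)&(P[:,2]<.09)];print('saddle z',np.percentile(Q[:,2],[10,50,90]).round(4))
Q=P[(abs(P[:,0]-.436)<.014)&(P[:,1]<-.132)&(P[:,1]>-.140)&(P[:,2]<.09)];print('rear lip z',Q[:,2].max().round(4))
E
```

```text
time_s: 9.3
tool_pos: [0.4387, -0.1086, 0.1503]
tool_rot: [179.6, -0.1, 86.6]
force: [1.1, -0.4, -0.9]
grip_width: 0.0003
grasp_force: 0.0
rear end s [0.0098 0.0099 0.0101 0.0101 0.0102 0.0102 0.0102 0.0102 0.0102 0.0103] [0.075 0.083 0.078 0.067 0.077 0.069 0.084 0.072 0.067 0.08 ]
saddle z [0.0686 0.0692 0.0697]
rear lip z 0.085
```

View pics/c9.png

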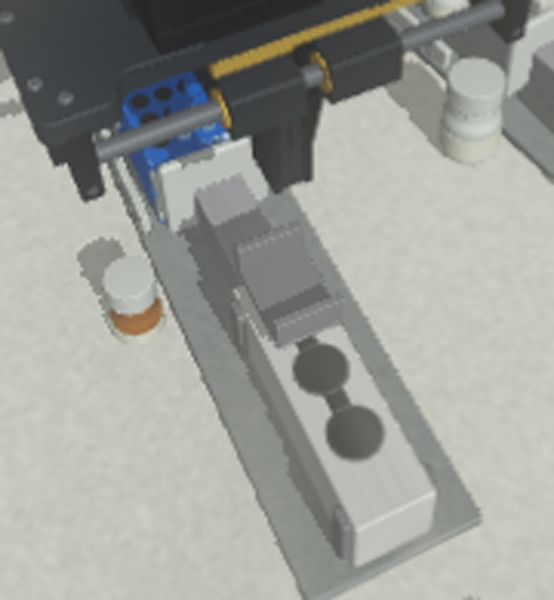

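The saddle (about (285,280) in the crop) is back up at z = 0.069 and one hole closer. Two empty holes show behind it at (320,368) and (355,432), the rack stands undisturbed, and the gripper is clear.

```bash
python3 -c "
from cell import env
print(env.sign_off())"
```

```text
the job is handed in; nothing more can be done
None
```

The stop on the nest with the rack is locked one hole closer (+34.9 mm by camera), with the button back up, the rack apparently unmoved and the gripper clear; I handed the job in at about 9 s.

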